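# Probe alignment check at the sampling station

## Task

Slide the shutter on top of the sampling station fully open, then lift the square-headed check rod out of the tool rack and lower it through the station's guide hole without ever touching the station with it, until its tip hangs about halfway down the cup below. Finish while still holding the rod there, upright, still and centred in the hole; do not let go. Leave the other tools and everything else on the bench where they are.

Things in the scene. Friction and masses are not known exactly. Their poses are not given: they have to be found in the camera images.
- check_rod: metal check rod hanging upright in one of the rack's three holes; origin at the centre of its tip, z up along it. Shaft 10 mm in diameter from 0 to 110 mm, flange 30 mm in diameter from 110 to 114 mm (rests on the rack's top), square head 18 x 18 mm from 114 to 164 mm, faces across its x and y. About 0.12 kg. Grip the head from above, closing along the rack's x (neighbours stand along its y)
- rack: fixed white rack, 80 (x) x 230 (y) x 130 mm high, origin at the centre of its underside; its top plate, 60 mm wide and 8 mm thick, has three 16 mm through holes at y = -75, 0 and 75 mm in its frame. Tools hang by their flanges on the top plate, 130 mm above the bench; the check rod's head is turned at most about 10 degrees from the rack's axes
- station: fixed white sampling station, 90 (x) x 130 (y) mm, origin at the centre of its underside. An aluminium guide plate 80 x 130 mm, 20 mm thick, lies on posts at both y ends, top face 105 mm above the bench; the guide hole, 20 mm in diameter, goes straight down through it at x = 0, y = -22 mm in the station's frame. Right below it stands a round cup
- guide (a point): centre of the guide hole's mouth, at the guide plate's top face (105 mm above the bench); axes as the station's
- cup_rim (a point): centre of the cup's rim, straight below the guide hole, 55 mm above the bench (30 mm below the guide plate's underside). Cup of 30 mm inner and 36 mm outer diameter, inner floor 43 mm below the rim
- shutter (a joint): travel of the black shutter along the station's +y, in m: 0 = right over the guide hole, 0.045 = fully open (end stop). It starts nearly closed, slides with about 1.5 N of friction and stays where it is left
- shutter_tab (a point): middle of the shutter's upright tab, 124 mm above the bench, axes as the station's: tab 26 (x) x 10 (y) x 24 mm, its top 134 mm above the bench, in the middle of a flat plate 44 x 40 x 5 mm lying on the guide plate. Pinch it across its y from above, or push it
- round_tool: another tool in the rack, to be left: thin shaft, flange, round head 24 mm in diameter and 26 mm high above the flange (top 160 mm above the bench); origin 110 mm below the underside of its flange
- tee_tool: another tool in the rack, to be left: flange and T-handle, 44 mm crossbar, top 24 mm above the flange (158 mm above the bench); origin 110 mm below the underside of its flange
- strip_jar: bystander: white jar with black cap, 42 mm in diameter, 100 mm high, origin under its centre
- reagent: bystander: amber bottle, 48 mm in diameter, 110 mm high, origin under its centre
- pad: bystander: white paper pad 70 x 90 x 14 mm, origin under its centre
- timer: bystander: small white timer 50 x 70 x 22 mm, origin under its centre
- specimen: bystander: white specimen pot with yellow lid, 52 mm in diameter, 60 mm high, origin under its centre
- tip_box: bystander: blue pipette-tip box with clear lid 70 x 90 x 60 mm, origin under its centre
Not all that is in view belongs to the job. What is shaped like the station but brown or green is not meant.

How it is judged:
By the outcome, as a careful person would: the job done as asked, in the order asked, and still so for the second after the job is handed in, while the arm keeps its last pose, push and grip.
It also fails if it takes over 58 s, if anything falls off the work surface, if the arm or the gripper's body presses on something with over 40 N, if the wrist force passes 120 N, or if a joint passes its speed limit or range.

## Robot

A 6-joint arm with a two-finger parallel gripper is mounted at the origin on the work surface. World frame = base frame: x ahead of the robot, y to its left, z up, the work surface at z = 0. Lengths are in mm, angles in degrees, forces in N, time in s.
With the tool pointing down it reaches from about 350 to 850 mm from the base axis. Payload 8.1 kg.
Tool frame: the origin (TCP) lies midway between the tips of the shut fingers; the grasp point (between the pads) lies 19 mm behind it; z points along the fingers, y is the direction in which the jaws open and shut (so a half turn about z gives the same grasp; the last joint's range is limited). The gripper opens to 85 mm and grips with 20 to 120 N. Pads are 22 mm wide; open, the fingers measure 114 mm over their backs; the gripper's body (76 mm by 85 mm) begins 54 mm behind the grasp point. The pads swing forward as they close: fully open they stand 13 mm farther back than shut.
Start: joints at [-75.424, 7.471, 85.268, -0, 87.261, -4.893], TCP at [199.999, -565.69, 231.292] pointing down, gripper open.
Joint ranges: [-169.43, 169.43], [-51.17, 129.36], [1.28, 143.12], [-76.62, 256.62], [0, 156.53], [-152.29, 152.29]. Speed limits (degrees/s): [136.94, 136.94, 159.86, 180, 180, 180].

## Interface

Orientations are given as [roll, pitch, yaw] about the fixed x, y, z axes, in that order (R = Rz(yaw) Ry(pitch) Rx(roll)).
In Python, from bench import telemetry, snapshot, camera_params, job gives the robot as it stands. The module is installed in compiled form; this text tells all that it offers.
- The arm moves only by the shell command python3 -m jog 'ROWS' [FORCE]. ROWS is JSON, a list that holds one entry, the list of rows, each a list of 7 numbers: the shift along the tool's x, y, z in units of 50 mm (1.0 is 50 mm), then the turn, a rotation vector about the tool's x, y, z in units of 2 pi rad (1.0 is 2 pi rad), then the opening, from 0 (shut) to 1 (fully open). In form: [[[dx, dy, dz, rx, ry, rz, claw], ...]]. A call has 1 to 12 rows; each row shifts and turns the commanded pose from where the row before left it, along the tool's axes as they then stand; what a row does not reach is not made up. A row lasts 1/8 s, in which the tool goes at most 62.5 mm and 10.7 degrees, less where a joint would pass 70% of its speed; a pose out of reach is approached as far as the arm can. A call with a number of a shift or a turn outside -1 to 1 is refused whole. A call with a gripper value outside its range is refused whole. The fingers move at their own pace and stop on an object; FORCE is the grip in N (left out, the last holds). Time passes only in rows, so rows that do not move let the fingers close. It gives the time, the measured TCP pose, the force and the opening at its end, in the units of the state.
- telemetry.sense(): the state, without advancing time (a new reading comes with each control period).
- snapshot(name): name is "scene" or "top" or "wrist"; returns (picture, depth): 400x640x3 uint8, red, green, blue; 400x640 float32, mm along the optical axis (not along the pixel's ray), 0 where there is no reading.
- camera_params(name): a dict with "K" (3x3 intrinsics, pixels), "extrinsics" (4x4, takes a point from camera to world coordinates). Camera axes: x right, y down, z forward; pixel columns grow to the right and rows downward; lengths in mm; the calibration is good to about 2 mm. The wrist camera is an equidistant fisheye: a pixel r from the principal point sees the ray r / f radians off the axis. A picture is of the moment at which its call begins: read the wrist's pose just before it. camera_params takes no time and is no camera call; for the wrist camera it gives the pose at the moment of the call.
- job.hand_in(): hands the job in, once; it reports no verdict.
The state is a dict: "time": time; "joint_pos": joint angles; "qd": joint speeds; "joint_efforts": joint torques, N m; "tool_pos": TCP position; "tcp_rot": TCP orientation; "ft_force": force on the tool from outside, world axes, zero at the start; "wrist_torque": the same for the moment, N m; "finger_gap": finger opening in mm.
Only numpy, scipy, OpenCV 4.12 (cv2) and the standard library are available. Lean on these libraries where they do the work, as an engineer would, in place of code of your own. Each camera call takes 0.05 s, during which the arm holds its last target. There are 200 camera calls.

## Working session

There is one attempt and no reset: what is moved stays moved. The work goes in short steps, Python scripts to look and compute and a shell command to move; the robot and the scene stay as the last step left them, time stands still between calls to the robot, and variables do not carry over. Pictures are saved under pics/ and viewed, about 8 in all and at most 12, crops included, and the job is handed in when it is done.

```bash
mkdir -p pics
python3 - <<'E'
from bench import telemetry, snapshot, camera_params
import cv2,numpy as np
for n in ["scene","top"]:
    p,d=snapshot(n); cv2.imwrite(f"pics/{n}0.png",p[:,:,::-1]); np.savez(f"pics/{n}0.npz",p=p,d=d)
    c=camera_params(n); print(n,np.round(c["K"],1).tolist(),np.round(c["extrinsics"],3).tolist(), (d>0).mean())
print(telemetry.sense())
E
```

```text
scene [[477.9, 0.0, 325.0], [0.0, 477.9, 188.4], [0.0, 0.0, 1.0]] [[-0.407, 0.561, -0.721, 1343.516], [0.913, 0.268, -0.307, 301.389], [0.021, -0.783, -0.622, 789.303], [0.0, 0.0, 0.0, 1.0]] 0.99594140625
top [[428.2, 0.0, 324.0], [0.0, 428.2, 199.8], [0.0, 0.0, 1.0]] [[0.018, -0.992, 0.127, 393.83], [-1.0, -0.018, 0.0, -14.886], [0.002, -0.127, -0.992, 1160.375], [0.0, 0.0, 0.0, 1.0]] 0.99612109375
{'time': 0.1, 'joint_pos': array([-7.54249124e+01,  7.51139163e+00,  8.53223840e+01, -6.67441405e-04,
        8.72593065e+01, -4.89220970e+00]), 'qd': array([ 0.02710831, -0.13486783, -0.18040964,  0.02746644, -0.06564937,
       -0.07621384]), 'joint_efforts': array([ 1.60403008e-03, -5.70955646e+01, -5.01941085e+01,  3.86151697e-06,
        8.06213880e-03, -2.91326489e-05]), 'tool_pos': array([ 199.86675631, -565.22881901,  230.34922458]), 'tcp_rot': array([-1.79907200e+02, -7.27398047e-03,  1.94673239e+01]), 'ft_force': array([ 1.29213318, -0.04430307, -0.70588114]), 'wrist_torque': array([ 0.00573094, -0.02386788, -0.00166981]), 'finger_gap': 85.27212342087248}
```

View pics/top0.png

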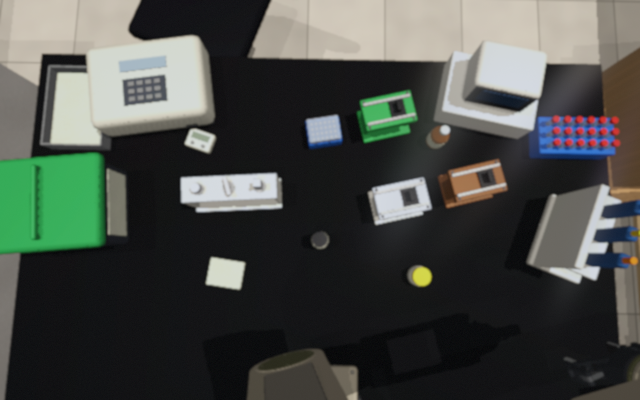

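View pics/scene0.png

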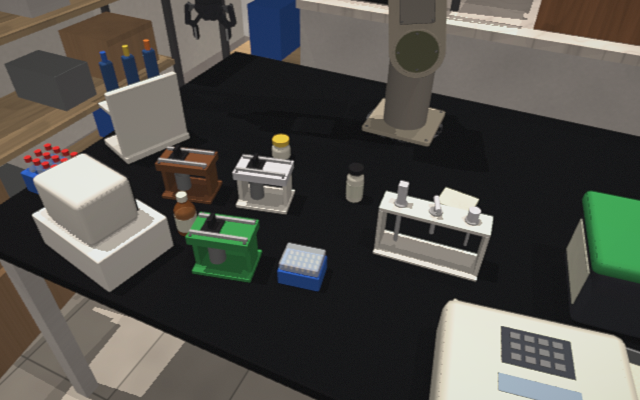

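```bash
cat > h.py <<'E'
import numpy as np,cv2
from bench import camera_params
def world(n,d):
    c=camera_params(n);K=c["K"];T=c["extrinsics"]
    v,u=np.mgrid[:d.shape[0],:d.shape[1]]
    P=np.stack([(u-K[0][2])/K[0][0]*d,(v-K[1][2])/K[1][1]*d,d],-1)
    return P@np.array(T)[:3,:3].T+np.array(T)[:3,3]
def plane(n,uv,z):
    c=camera_params(n);K=np.array(c["K"]);T=np.array(c["extrinsics"])
    uv=np.atleast_2d(uv).astype(float)
    r=np.c_[(uv-K[:2,2])/[K[0,0],K[1,1]],np.ones(len(uv))]@T[:3,:3].T
    return (T[:3,3]+r*((z-T[2,3])/r[:,2])[:,None])
E
python3 - <<'E'
from h import *
a=np.load("pics/top0.npz");W=world("top",a["d"]);Z=W[...,2]
print("bench z",np.median(Z[300:330,150:200]))
def rect(box,z0,z1,z):
    u0,v0,u1,v1=box
    m=np.zeros(Z.shape,np.uint8);m[v0:v1,u0:u1]=((Z>z0)&(Z<z1))[v0:v1,u0:u1]
    pts=W[m>0]; print("n",len(pts),"z",np.median(pts[:,2]).round(1), "mean",pts.mean(0).round(1))
    r=cv2.minAreaRect(pts[:,:2].astype(np.float32)); print(r)
print("rack");rect((170,160,295,215),123,137,130)
print("station");rect((360,170,435,230),98,112,105)
print("tab");rect((360,170,435,230),118,140,134)
print("heads")
m=np.zeros(Z.shape,np.uint8);m[160:215,170:295]=(Z>142)[160:215,170:295]
n,l,s,c=cv2.connectedComponentsWithStats(m)
for i in range(1,n): print(s[i],W[l==i].mean(0).round(1),W[l==i][:,2].max().round(1))
p=a["p"][:,:,::-1]
A=cv2.resize(p[165:220,175:290],None,fx=6,fy=6,interpolation=2)
B=cv2.resize(p[170:230,360:440],None,fx=6,fy=6,interpolation=2)
o=np.zeros((700,700,3),np.uint8);o[:A.shape[0],:A.shape[1]]=A;o[335:695-0,:480]=B;cv2.imwrite("pics/crop.png",o[:600])
E
```

```text
bench z 0.9818115283839006
rack
n 2031 z 131.1 mean [551.6 217.9 131.1]
((552.92822265625, 219.2032470703125), (61.10243225097656, 230.01991271972656), 3.744450330734253)
station
n 1398 z 106.2 mean [ 536.7 -203.1  106.5]
((538.1836547851562, -206.1564483642578), (80.52225494384766, 131.03883361816406), 13.199055671691895)
tab
n 59 z 133.4 mean [ 541.9 -223.7  131.7]
((541.8856201171875, -224.6600341796875), (25.171417236328125, 10.196094512939453), 13.082806587219238)
heads
[280 161   1   1   1] [ 393.8  -14.9 1160.4] 1160.4
[258 164   1   1   1] [ 393.8  -14.9 1160.4] 1160.4
[205 166   1   1   1] [ 393.8  -14.9 1160.4] 1160.4
[276 167   1   1   1] [ 393.8  -14.9 1160.4] 1160.4
[202 169   1   1   1] [ 393.8  -14.9 1160.4] 1160.4
[287 168   1   1   1] [ 393.8  -14.9 1160.4] 1160.4
[176 171   1   1   1] [ 393.8  -14.9 1160.4] 1160.4
[237 172   1   1   1] [ 393.8  -14.9 1160.4] 1160.4
[214 174   1   1   1] [ 393.8  -14.9 1160.4] 1160.4
[203 177   1   1   1] [ 393.8  -14.9 1160.4] 1160.4
[222 177   9  18  94] [552.3 218.1 157.6] 163.7
[210 178   1   1   1] [ 393.8  -14.9 1160.4] 1160.4

[... 332 characters left out ...]
.8  -14.9 1160.4] 1160.4
[288 186   1   1   1] [ 393.8  -14.9 1160.4] 1160.4
[287 189   1   1   1] [ 393.8  -14.9 1160.4] 1160.4
[291 193   1   1   1] [ 393.8  -14.9 1160.4] 1160.4
[216 198   1   1   1] [ 393.8  -14.9 1160.4] 1160.4
[233 200   1   1   1] [ 393.8  -14.9 1160.4] 1160.4
[240 201   1   1   1] [ 393.8  -14.9 1160.4] 1160.4
[286 205   1   1   1] [ 393.8  -14.9 1160.4] 1160.4
[205 207   1   1   1] [ 393.8  -14.9 1160.4] 1160.4
[190 208   1   1   1] [ 393.8  -14.9 1160.4] 1160.4
[214 211   1   1   1] [ 393.8  -14.9 1160.4] 1160.4
[173 212   1   1   1] [ 393.8  -14.9 1160.4] 1160.4
[215 213   1   1   1] [ 393.8  -14.9 1160.4] 1160.4
[278 213   1   1   1] [ 393.8  -14.9 1160.4] 1160.4
```

View pics/crop.png

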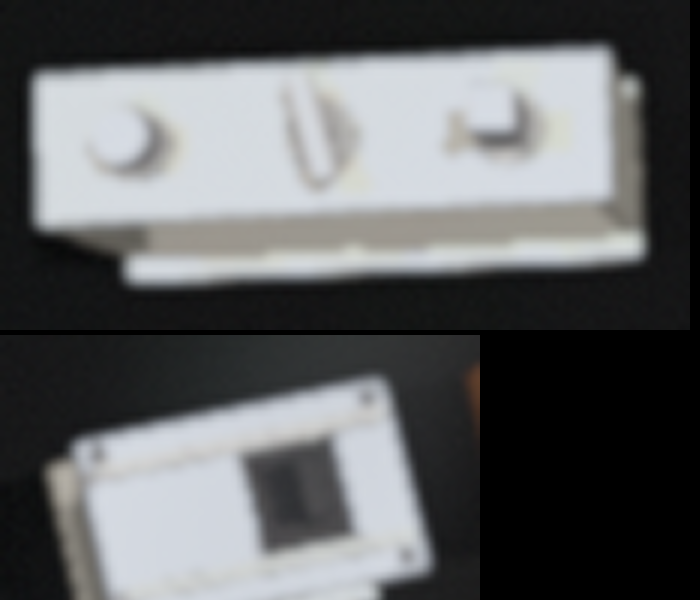

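The top and scene views show the white station near (400,200), the rack near (230,190), and the square head at the rack's right end near (257,184). The rack's and station's sizes match the given ones. The shutter tab sits at about 3 mm of travel. I'm moving above the station for a close look.

```bash
python3 -m jog '[[[0.73,-0.346,0,0,0,0,1],[0.73,-0.346,0,0,0,0,1],[0.73,-0.346,0,0,0,0,1],[0.73,-0.346,0,0,0,0,1],[0.73,-0.346,0,0,0,0,1],[0.73,-0.346,0,0,0,0,1],[0.73,-0.346,0,0,0,0,1],[0.73,-0.346,0,0,0,0,1],[0.73,-0.346,0,0,0,0,1],[0.73,-0.346,0,0,0,0,1],[0.73,-0.346,0,0,0,0,1],[0.69,-0.346,0,0,0,0.0177,1]]]'
python3 -m jog '[[[0,0,0,0,0,0,0.5],[0,0,0,0,0,0,0.5],[0,0,0,0,0,0,0.5]]]'
python3 - <<'E'
from h import *
from bench import snapshot,telemetry
s=telemetry.sense();c=camera_params("wrist");p,d=snapshot("wrist");np.savez("pics/w1.npz",p=p,d=d,K=c["K"],T=c["extrinsics"])
cv2.imwrite("pics/w1.png",p[:,:,::-1]);print(s["tool_pos"],s["tcp_rot"],s["finger_gap"],np.round(c["K"],1).tolist(),np.round(c["extrinsics"],3).tolist(),[k for k in c])
E
```

```text
time: 1.6
tool_pos: [542.5, -223.4, 230.8]
tcp_rot: [-180.0, 0.0, 13.0]
ft_force: [-0.7, -0.6, 0.8]
finger_gap: 85.5
time: 1.98
tool_pos: [541.2, -225.4, 231.1]
tcp_rot: [-180.0, 0.0, 13.1]
ft_force: [-0.2, 0.3, -0.4]
finger_gap: 42.6
[ 541.19965423 -225.41797912  231.14525162] [-1.79996316e+02  2.53921969e-02  1.30720675e+01] 42.629864258294276 [[309.7, 0.0, 316.6], [0.0, 309.7, 198.8], [0.0, 0.0, 1.0]] [[0.225, -0.935, -0.274, 611.185], [-0.974, -0.216, -0.064, -209.757], [0.001, 0.282, -0.96, 373.903], [0.0, 0.0, 0.0, 1.0]] ['K', 'extrinsics']
```

View pics/w1.png

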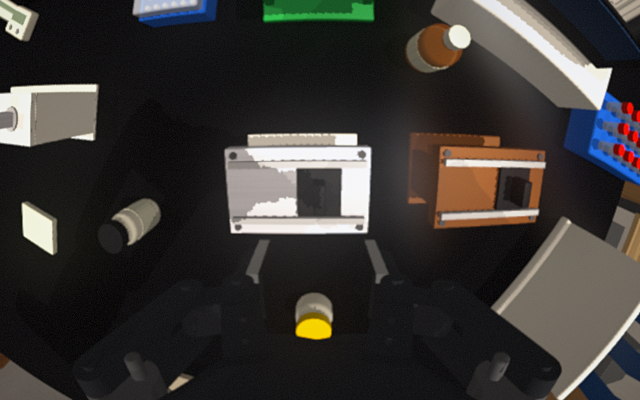

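The wrist picture shows the white station at about (225-370, 147-235), with the shutter and tab around (320,190). The fingers straddle it below. I'm measuring the same features from this view.

```bash
cat >> h.py <<'E'
def wray(uv,K):
    uv=np.asarray(uv,float);q=(uv-K[:2,2])/K[0,0];th=np.hypot(q[...,0],q[...,1])
    s=np.where(th>1e-9,np.tan(th)/np.maximum(th,1e-9),1)
    return np.concatenate([q*s[...,None],np.ones(q.shape[:-1]+(1,))],-1)
def wworld(d,K,T):
    v,u=np.mgrid[:d.shape[0],:d.shape[1]]
    return (wray(np.stack([u,v],-1),K)*d[...,None])@T[:3,:3].T+T[:3,3]
def rect(W,box,z0,z1):
    u0,v0,u1,v1=box
    S=W[v0:v1,u0:u1];m=((S[...,2]>z0)&(S[...,2]<z1)).astype(np.uint8)
    n,l,s,c=cv2.connectedComponentsWithStats(m);i=1+np.argmax(s[1:,4]);P=S[l==i]
    return cv2.minAreaRect(P[:,:2].astype(np.float32)),np.median(P[:,2]),len(P)
E
python3 - <<'E'
from h import *
a=np.load("pics/w1.npz");W=wworld(a["d"],a["K"],a["T"])
print(rect(W,(215,140,385,240),98,108));print(rect(W,(285,160,360,225),129,138))
S=W[140:240,215:385];P=S[(abs(S[...,2]-105)<4)]
# dark shutter plate by colour at z110
g=a["p"][140:240,215:385].max(-1);m=((g<90)&(abs(S[...,2]-110)<4)|(S[...,2]>112)&(S[...,2]<140)).astype(np.uint8)
n,l,s,c=cv2.connectedComponentsWithStats(m);i=1+np.argmax(s[1:,4]);Q=S[l==i];print("shutter",cv2.minAreaRect(Q[Q[:,2]<113][:,:2].astype(np.float32)))
E
```

```text
(((536.8572998046875, -209.08889770507812), (81.5667495727539, 130.28866577148438), 13.213587760925293), np.float64(105.13483337854436), 7750)
(((542.4752197265625, -227.9091033935547), (25.448997497558594, 9.843816757202148), 13.13332462310791), np.float64(134.03020325695942), 394)
shutter ((537.6777954101562, -198.44757080078125), (52.02619552612305, 98.09771728515625), 13.162617683410645)
```

```bash
python3 -m jog '[[[0,0.02,0.5,0,0,0,0.5],[0,0.02,0.5,0,0,0,0.5],[0,0,0.5,0,0,0,0.5],[0,0,0.5,0,0,0,0.5],[0,0,0.3,0,0,0,0.5],[0,0,0,0,0,0,0.5],[0,0,0,0,0,0,0.5]]]' 
python3 -m jog '[[[0,0,0,0,0,0,0],[0,0,0,0,0,0,0],[0,0,0,0,0,0,0],[0,0,0,0,0,0,0],[0,0,0,0,0,0,0],[0,0,0,0,0,0,0]]]' 25
```

```text
time: 2.9
tool_pos: [542.9, -227.1, 117.5]
tcp_rot: [179.9, -0.1, 13.1]
ft_force: [-0.3, -0.5, 0.2]
finger_gap: 42.6
time: 3.65
tool_pos: [542.9, -226.8, 117.3]
tcp_rot: [179.9, -0.1, 13.1]
ft_force: [-0.3, -0.1, 6.0]
finger_gap: 9.2
```

```bash
python3 -m jog '[[[0,-0.1,0,0,0,0,0],[0,-0.15,0,0,0,0,0],[0,-0.15,0,0,0,0,0],[0,-0.15,0,0,0,0,0],[0,-0.15,0,0,0,0,0],[0,-0.1,0,0,0,0,0],[0,0,0,0,0,0,0],[0,0,0,0,0,0,0]]]'; python3 -m jog '[[[0,-0.05,0,0,0,0,0],[0,0,0,0,0,0,0],[0,0,0,0,0,0,0]]]'; python3 -m jog '[[[0,-0.03,0,0,0,0,0],[0,0,0,0,0,0,0],[0,0,0,0,0,0,0]]]'
```

```text
time: 4.65
tool_pos: [533.6, -187.5, 117.3]
tcp_rot: [180.0, -0.0, 13.1]
ft_force: [-1.4, 1.2, 8.0]
finger_gap: 9.1
time: 5.03
tool_pos: [533.2, -185.6, 117.3]
tcp_rot: [179.9, -0.1, 13.1]
ft_force: [0.3, -0.3, 6.9]
finger_gap: 9.4
time: 5.4
tool_pos: [533.1, -185.4, 117.4]
tcp_rot: [179.8, -0.1, 13.1]
ft_force: [1.1, -7.6, 3.5]
finger_gap: 9.1
```

```bash
python3 -m jog '[[[0,-0.03,0,0,0,0,0],[0,0,0,0,0,0,0],[0,0,0,0,0,0,0]]]'; python3 -m jog '[[[0,0.05,0,0,0,0,0],[0,0,0,0,0,0,0.3],[0,0,0,0,0,0,0.3],[0,0,0,0,0,0,0.5],[0,0,-0.5,0,0,0,0.5],[0,0,-0.5,0,0,0,0.7],[0,0,-0.5,0,0,0,1],[0,0,-0.5,0,0,0,1],[0.3,0.5,0,0,0,0,1],[0,0.4,0,0,0,0,1],[0,0,0,0,0,0,1],[0,0,0,0,0,0,1]]]'
python3 - <<'E'
from h import *
from bench import snapshot,telemetry
s=telemetry.sense();c=camera_params("wrist");p,d=snapshot("wrist");np.savez("pics/w2.npz",p=p,d=d,K=c["K"],T=c["extrinsics"])
W=wworld(d,np.array(c["K"]),np.array(c["extrinsics"]));r=rect(W,(100,60,540,320),98,108);print(r);print(rect(W,(100,60,540,320),129,138))
cv2.imwrite("pics/w2.png",cv2.resize(p[100:300,180:460,::-1],None,fx=2.8,fy=2.8,interpolation=2))
p,d=snapshot("top");np.savez("pics/top1.npz",p=p,d=d)
W=world("top",d);print(rect(W,(360,170,435,230),118,140))
E
```

```text
time: 5.78
tool_pos: [533.1, -185.3, 117.4]
tcp_rot: [179.7, -0.1, 13.0]
ft_force: [2.6, -13.1, 0.0]
finger_gap: 9.4
time: 7.28
tool_pos: [556.7, -224.8, 215.4]
tcp_rot: [-179.9, 0.1, 13.1]
ft_force: [-0.8, -0.6, 0.2]
finger_gap: 85.3
(((537.1362915039062, -208.86593627929688), (81.2181167602539, 130.79864501953125), 13.36502742767334), np.float64(105.11755471078351), 8063)
(((532.3258666992188, -186.816650390625), (25.635099411010742, 10.55572509765625), 12.297231674194336), np.float64(133.88858640947473), 418)
(((540.8475341796875, -176.99578857421875), (2.249701499938965, 4.675353050231934), 67.9039535522461), np.float64(130.9703971222334), 5)
```

View pics/w2.png

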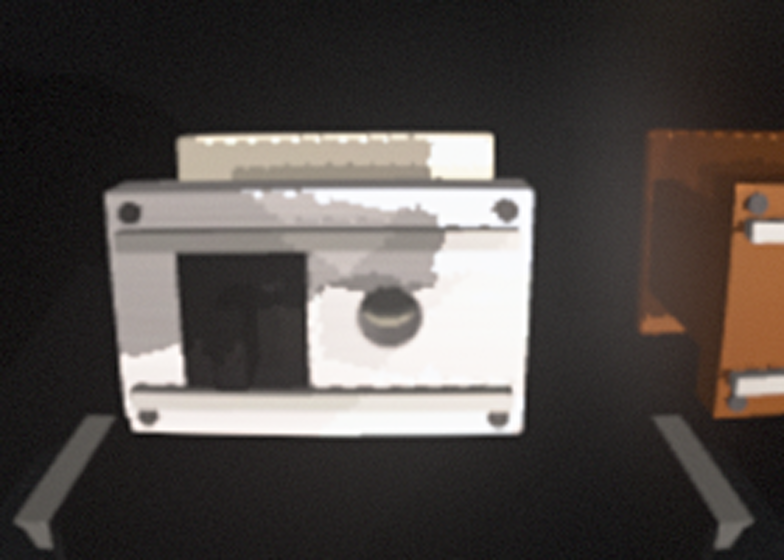

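The shutter is fully open against its stop: force rose to 13 N with no further motion. The guide hole is visible at wrist pixel (319,213), with the cup rim below it. Next, the rack.

```bash
python3 - <<'E'
from h import *
a=np.load("pics/w2.npz");K=a["K"];T=a["T"];p=a["p"]
g=cv2.resize(p[195:232,300:338],None,fx=8,fy=8,interpolation=2).max(-1)
# radial edge of the hole, region darker than plate
cx,cy=(318.9-300)*8+3.5,(213.2-195)*8+3.5;E=[]
for t in np.arange(0,2*np.pi,.1):
    r=np.arange(60,115);v=cv2.GaussianBlur(g,(0,0),3)[np.clip((cy+r*np.sin(t)).astype(int),0,g.shape[0]-1),np.clip((cx+r*np.cos(t)).astype(int),0,g.shape[1]-1)].astype(float)
    k=r[np.argmax(np.diff(v))];E.append([(cx+k*np.cos(t)-3.5)/8+300,(cy+k*np.sin(t)-3.5)/8+195])
E=np.array(E);R=wray(E,K)@T[:3,:3].T;P=T[:3,3]+R*((105-T[2,3])/R[:,2])[:,None]
print(cv2.fitEllipse(P[:,:2].astype(np.float32)), np.median(P,0))
E
python3 -m jog '[[[0.167,-0.719,-0.1,0,0,0,1],[0.167,-0.719,-0.1,0,0,0,1],[0.167,-0.719,-0.1,0,0,0,1],[0.167,-0.719,-0.1,0,0,0,1],[0.167,-0.719,0,0,0,0,1],[0.167,-0.719,0,0,0,0,1],[0.167,-0.719,0,0,0,0,1],[0.167,-0.719,0,0,0,0,1],[0.167,-0.719,0,0,0,0,1],[0.167,-0.719,0,0,0,0,1]]]'
python3 -m jog '[[[0,0,0,0,0,-0.028,1],[0,0,0,0,0,-0.028,1],[0,0,0,0,0,-0.028,1],[0,0,0,0,0,-0.028,1],[0,0,0,0,0,-0.028,1],[0,0,0,0,0,-0.028,1],[0,0,0,0,0,-0.028,1],[0,0,0,0,0,-0.028,1],[0,0,0,0,0,0,1],[0,0,0,0,0,0,1]]]'
python3 - <<'E'
from h import *
from bench import snapshot,telemetry
s=telemetry.sense();c=camera_params("wrist");p,d=snapshot("wrist");np.savez("pics/w3.npz",p=p,d=d,K=c["K"],T=c["extrinsics"])
print(s["tool_pos"],s["tcp_rot"],s["time"])
W=wworld(d,np.array(c["K"]),np.array(c["extrinsics"]))
for z0,z1 in [(126,132),(181,187),(131,180),(160,187)]:
  print(z0,rect(W,(100,40,540,360),z0,z1))
cv2.imwrite("pics/w3.png",p[:,:,::-1])
E
```

```text
((542.2333374023438, -230.62022399902344), (19.268884658813477, 19.586753845214844), 10.343446731567383) [ 542.20500379 -230.96676082  105.        ]
time: 8.62
tool_pos: [556.6, 145.5, 236.4]
tcp_rot: [-180.0, -0.0, 13.1]
ft_force: [0.7, -0.1, 0.6]
finger_gap: 85.2
time: 9.88
tool_pos: [557.0, 144.1, 236.3]
tcp_rot: [180.0, -0.0, 93.5]
ft_force: [0.1, -0.1, 0.2]
finger_gap: 85.0
[557.04619586 144.09547227 236.34664147] [ 1.79997969e+02 -3.71331525e-03  9.35238280e+01] 9.875
126 (((553.4507446289062, 187.33786010742188), (60.92926788330078, 171.8783416748047), 3.810138702392578), np.float64(130.22606048879078), 11848)
181 (((556.2234497070312, 141.9843292236328), (17.803428649902344, 17.937408447265625), 3.808478593826294), np.float64(184.13584926473567), 689)
131 (((552.3500366210938, 217.05003356933594), (49.642723083496094, 30.160160064697266), 40.4295654296875), np.float64(155.81873010850452), 1529)
160 (((556.1788330078125, 142.22991943359375), (18.023387908935547, 18.433427810668945), 3.808478593826294), np.float64(183.85110743739563), 914)
```

View pics/w3.png

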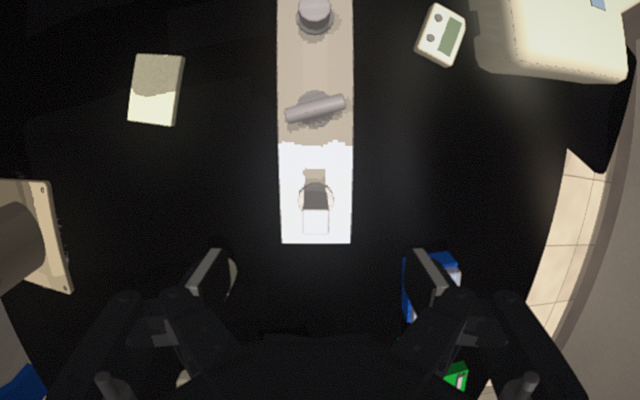

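The close view shows the square head at (315,220). It measures 18 x 18 mm with its top at z=184, is aligned to 3.8°, and nothing is near the jaws' path. I'm going down to grasp it.

```bash
python3 -m jog '[[[-0.04,-0.02,0.4,0,0,-0.0006,1],[0,0,0.5,0,0,0,1],[0,0,0.5,0,0,0,1],[0,0,0.3,0,0,0,1],[0,0,0.18,0,0,0,1],[0,0,0,0,0,0,1]]]'
python3 -m jog '[[[0,0,0,0,0,0,0.4],[0,0,0,0,0,0,0.3],[0,0,0,0,0,0,0.2],[0,0,0,0,0,0,0.1],[0,0,0,0,0,0,0],[0,0,0,0,0,0,0],[0,0,0,0,0,0,0],[0,0,0,0,0,0,0]]]' 60
```

```text
time: 10.68
tool_pos: [556.1, 141.8, 141.7]
tcp_rot: [-179.9, 0.0, 93.9]
ft_force: [-0.4, 0.3, -0.9]
finger_gap: 85.4
time: 11.68
tool_pos: [556.6, 141.9, 142.8]
tcp_rot: [180.0, -0.0, 94.0]
ft_force: [-1.2, -0.0, 3.9]
finger_gap: 17.7
```

```bash
python3 -m jog '[[[0,0,-0.1,0,0,0,0],[0,0,-0.2,0,0,0,0],[0,0,-0.3,0,0,0,0],[0,0,-0.4,0,0,0,0],[0,0,-0.4,0,0,0,0],[0,0,-0.4,0,0,0,0],[0,0,-0.4,0,0,0,0],[0,0,-0.4,0,0,0,0],[0,0,-0.3,0,0,0,0],[0,0,-0.1,0,0,0,0],[0,0,0,0,0,0,0],[0,0,0,0,0,0,0]]]'
python3 - <<'E'
from h import *
from bench import snapshot,telemetry
s=telemetry.sense();c=camera_params("wrist");p,d=snapshot("wrist");np.savez("pics/w4.npz",p=p,d=d,K=c["K"],T=c["extrinsics"])
ps,ds=snapshot("scene");np.savez("pics/s4.npz",p=ps,d=ds)
print(s["tool_pos"],s["tcp_rot"],s["finger_gap"])
o=np.vstack([cv2.resize(p[150:360,200:440],(480,420)),])
b=cv2.resize(ps[90:300,330:510],(360,420));cv2.imwrite("pics/v4.png",np.hstack([o,b[:, :320]])[:,:,::-1])
E
```

```text
time: 13.18
tool_pos: [556.0, 141.8, 291.2]
tcp_rot: [-179.9, 0.0, 94.0]
ft_force: [0.2, -0.5, -1.3]
finger_gap: 17.5
[555.96748574 141.82080953 291.19513088] [-1.79900766e+02  7.08069942e-03  9.39527389e+01] 17.521941197268394
```

View pics/v4.png

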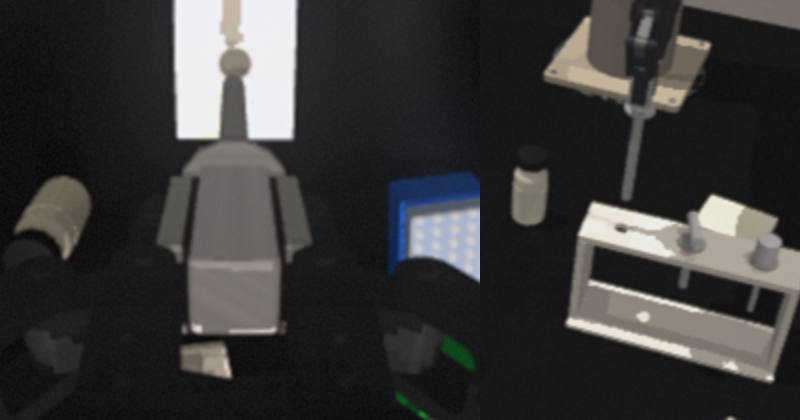

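The rod is held with its shaft hanging clear above the rack. The left half of the crop is the wrist view and the right half the scene view. I'm measuring its axis and tip from both cameras.

```bash
cat >> h.py <<'E'
def axis(W,cam,near,zlo,zhi,R=60,rad=5):
    m=(W[...,2]>zlo-15)&(W[...,2]<zhi)&(np.hypot(W[...,0]-near[0],W[...,1]-near[1])<R)
    P=W[m]; out=[]
    zmin=np.percentile(P[:,2],1)
    for z in np.arange(zlo,zhi-9,10):
        Q=P[(P[:,2]>=z)&(P[:,2]<z+10)]
        if len(Q)<6: continue
        h=np.array([Q[:,0].mean()-cam[0],Q[:,1].mean()-cam[1]]);h/=np.hypot(*h);t=np.array([-h[1],h[0]])
        a=Q[:,:2]@h;b=Q[:,:2]@t
        # lateral: mid-extent; depth: nearest surface + radius
        c=h*(np.percentile(a[abs(b-np.median(b))<2.0],50)+rad)+t*(np.percentile(b,3)+np.percentile(b,97))/2
        out.append([*c,z+5,len(Q),np.ptp(np.percentile(b,[3,97]))])
    return np.array(out),zmin
E
python3 - <<'E'
from h import *
np.set_printoptions(suppress=True,precision=1)
a=np.load("pics/w4.npz");W=wworld(a["d"],a["K"],a["T"])
print(axis(W,a["T"][:2,3],(556,142),165,275,R=25))
# flange bottom height/tip seen
s=np.load("pics/s4.npz");W2=world("scene",s["d"]);c=np.array(camera_params("scene")["extrinsics"])
print(axis(W2,c[:2,3],(556,142),165,275,R=25))
S=W[150:360,260:380]
for z0,z1 in [(305,345)]:
    m=(abs(S[...,2]-325)<25)&(np.hypot(S[...,0]-556,S[...,1]-142)<20);P=S[m];print(len(P),P.max(0),P.min(0))
    T=P[P[:,2]>P[:,2].max()-6];print(cv2.minAreaRect(T[:,:2].astype(np.float32)),T[:,2].mean())
E
```

```text
(array([[555.6, 141.2, 170. ,  13. ,   8.1],
       [555.7, 140.9, 180. ,  32. ,   8.6],
       [556. , 141.2, 190. ,  36. ,   9. ],
       [556.1, 141.1, 200. ,  43. ,   8.7],
       [555.6, 141. , 210. ,  47. ,   9. ],
       [555.8, 141.2, 220. ,  50. ,   8.4],
       [556. , 141.2, 230. ,  57. ,   9. ],
       [556.1, 141.3, 240. ,  65. ,   8.6],
       [555.7, 141.3, 250. ,  36. ,   6.3]]), np.float64(171.4518880382821))
(array([[552.8, 142.9, 170. ,  12. ,   8.6],
       [553.1, 143.9, 180. ,  16. ,   8.1],
       [553.8, 143.2, 190. ,  20. ,   8.3],
       [552.7, 143.5, 200. ,  18. ,   8.9],
       [553.9, 143.9, 210. ,  19. ,   8.7],
       [554.2, 143.6, 220. ,  20. ,   9. ],
       [553.5, 143.5, 230. ,  19. ,   8.8],
       [554. , 143.4, 240. ,  22. ,   8.8],
       [553.4, 143.5, 250. ,  20. ,   8.3],
       [553.5, 143.4, 260. ,  23. ,   9.2],
       [553.3, 143.1, 270. ,  12. ,   8.1]]), np.float64(170.46931470144034))
5895 [574.7 156.  349.9] [536.4 129.3 300. ]
((555.86962890625, 144.0442352294922), (33.571407318115234, 20.401796340942383), 4.208770275115967) 346.76518019836755
```

Both cameras agree that the rod hangs vertical, within 0.5 mm over 80 mm. Its tip is at about z=169. I'm carrying it over the station at this height.

```bash
python3 -m jog '[[[-0.3,-0.03,0,0,0,0,0],[-0.5,-0.053,0,0,0,0,0],[-0.7,-0.075,0,0,0,0,0],[-0.75,-0.08,0,0,0,0,0],[-0.75,-0.08,0,0,0,0,0],[-0.75,-0.08,0,0,0,0,0],[-0.75,-0.08,0,0,0,0,0],[-0.75,-0.08,0,0,0,0,0],[-0.7,-0.075,0,0,0,0,0],[-0.65,-0.069,0,0,0,0,0],[-0.5,-0.053,0,0,0,0,0],[-0.28,-0.03,0,0,0,0,0]]]'
python3 -m jog '[[[0,0,0,0,0,0,0],[0,0,0,0,0,0,0],[0,0,0,0,0,0,0],[0,0,0,0,0,0,0]]]'
cat > look.py <<'E'
import sys
from h import *
from bench import snapshot,telemetry
np.set_printoptions(suppress=True,precision=1)
k=sys.argv[1]
s=telemetry.sense();c=camera_params("wrist");p,d=snapshot("wrist");K=np.array(c["K"]);T=np.array(c["extrinsics"]);np.savez(f"pics/w{k}.npz",p=p,d=d,K=K,T=T)
ps,ds=snapshot("scene");np.savez(f"pics/s{k}.npz",p=ps,d=ds)
print(s["tool_pos"],s["tcp_rot"],s["finger_gap"],s["ft_force"])
tip=s["tool_pos"][2]-122.8
W=wworld(d,K,T);print(axis(W,T[:2,3],s["tool_pos"],max(tip,112),tip+100,R=25))
C=np.array(camera_params("scene")["extrinsics"]);W2=world("scene",ds);print(axis(W2,C[:2,3],s["tool_pos"],max(tip,112),tip+100,R=25))
print(rect(W,(100,40,540,360),98,108),rect(W,(100,40,540,360),129,136));print(rect(W2,(225,140,305,220),98,112))
g=T[:3,:3].T@(np.array([542.5,-229.5,105])-T[:3,3]);th=np.arctan2(np.hypot(g[0],g[1]),g[2]);uv=K[:2,2]+K[0,0]*th*g[:2]/np.hypot(g[0],g[1]);print("hole px",uv)
cv2.imwrite(f"pics/v{k}.png",np.hstack([cv2.resize(p[80:290,200:440],(480,420)),cv2.resize(ps[90:290,215:365],(315,420))])[:,:,::-1])
E
python3 look.py 5
```

```text
time: 14.78
tool_pos: [541.9, -230.9, 292.0]
tcp_rot: [-180.0, 0.0, 93.9]
ft_force: [-0.4, 1.1, -1.6]
finger_gap: 17.4
time: 15.28
tool_pos: [542.9, -228.3, 292.4]
tcp_rot: [180.0, 0.0, 94.0]
ft_force: [0.6, 0.2, -1.0]
finger_gap: 17.7
[ 542.9 -228.3  292.4] [180.   0.  94.] 17.71523046002556 [ 0.6  0.2 -1. ]
(array([[ 542.7, -229. ,  174.6,   28. ,    8.6],
       [ 542.8, -229. ,  184.6,   29. ,    8.5],
       [ 543.5, -228.6,  194.6,   40. ,    8.1],
       [ 543. , -228.9,  204.6,   41. ,    8.4],
       [ 542.7, -229.1,  214.6,   44. ,    9. ],
       [ 542.7, -228.8,  224.6,   58. ,    8.6],
       [ 543. , -228.7,  234.6,   61. ,    8.8],
       [ 543. , -228.7,  244.6,   65. ,    8.5],
       [ 543. , -228.9,  254.6,   14. ,    5.2]]), np.float64(173.70668105181966))
(array([[ 539.3, -227. ,  174.6,   13. ,    7.2],
       [ 540.8, -226.5,  184.6,   18. ,    9.4],
       [ 541.5, -226.8,  194.6,   14. ,    7.1],
       [ 541.3, -225.9,  204.6,   15. ,    7. ],
       [ 540.4, -226.8,  214.6,   19. ,    9.4],
       [ 541.2, -227. ,  224.6,   16. ,    7.1],
       [ 540.7, -226.4,  234.6,   15. ,    7.1],
       [ 541. , -226.5,  244.6,   22. ,    9.4],
       [ 540.2, -227.5,  254.6,   14. ,    7. ],
       [ 540.2, -227.3,  264.6,   17. ,    8. ]]), np.float64(169.99030485413994))
(((537.1871948242188, -209.39450073242188), (81.01815032958984, 131.1693115234375), 13.335604667663574), np.float64(105.2717275656114), 5131) (((531.7816772460938, -186.73916625976562), (26.35092544555664, 10.423507690429688), 11.700213432312012), np.float64(134.0810116661812), 286)
(((535.7532958984375, -206.07444763183594), (86.60409545898438, 130.96498107910156), 13.412513732910156), np.float64(105.21116189409963), 1032)
hole px [315.8 176.8]
```

View pics/v5.png

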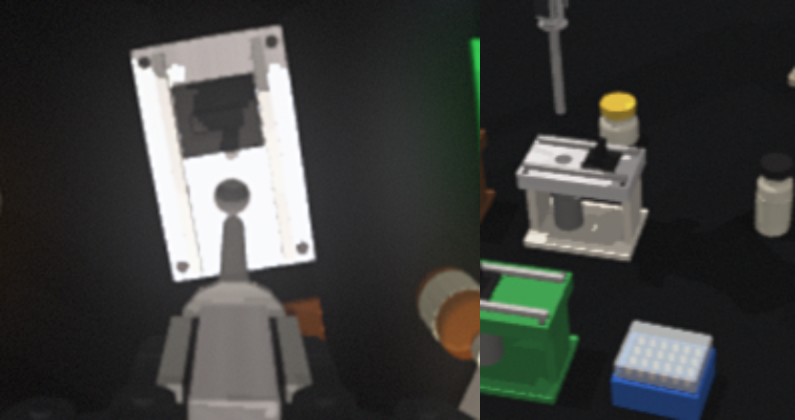

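The rod hangs just above the open hole. In the crop the hole is at (232,196), which is wrist pixel (316,178). I'm fitting the hole in both views and comparing it with the rod axis.

```bash
cat >> h.py <<'E'
def cast(cam,K,T,uv,z):
    uv=np.asarray(uv,float)
    r=wray(uv,K) if cam=="wrist" else np.c_[(uv-K[:2,2])/[K[0,0],K[1,1]],np.ones(len(uv))]
    r=r@T[:3,:3].T;return T[:3,3]+r*((z-T[2,3])/r[:,2])[:,None]
def proj(cam,K,T,P):
    g=(np.asarray(P,float)-T[:3,3])@T[:3,:3]
    if cam!="wrist": return K[:2,2]+g[:,:2]/g[:,2:]*[K[0,0],K[1,1]]
    h=np.hypot(g[:,0],g[:,1]);return K[:2,2]+K[0,0]*(np.arctan2(h,g[:,2])/h)[:,None]*g[:,:2]
def hole(cam,p,K,T,c0,z=105,skip=()):
    # radial bright->dark edge search in world plane about c0, then circle fit (robust)
    from scipy.optimize import least_squares
    g=cv2.GaussianBlur(p.max(-1).astype(np.float32),(0,0),.5)
    t=np.deg2rad(np.arange(0,360,5));r=np.arange(5.5,14.5,.25);E=[]
    for a in t:
        P=np.c_[c0[0]+r*np.cos(a),c0[1]+r*np.sin(a),np.full(len(r),z)];uv=proj(cam,K,T,P).astype(np.float32)
        v=cv2.remap(g,uv[:,:1],uv[:,1:],cv2.INTER_CUBIC)[:,0];dv=np.diff(v);k=np.argmax(dv)
        if dv[k]>3: E.append(P[k,:2]*.5+P[k+1,:2]*.5)
    E=np.array(E)
    f=least_squares(lambda q:np.hypot(*(E-q[:2]).T)-q[2],[*c0[:2],10],loss="soft_l1",f_scale=.5)
    return f.x,len(E),np.median(abs(f.fun))
E
python3 - <<'E'
from h import *
a=np.load("pics/w5.npz");s=np.load("pics/s5.npz");c=camera_params("scene")
for c0 in [(542.2,-230.8),(543,-229.5)]: print("wrist",hole("wrist",a["p"],a["K"],a["T"],c0))
for c0 in [(541,-227.5),(542,-229)]: print("scene",hole("scene",s["p"],np.array(c["K"]),np.array(c["extrinsics"]),c0))
b=np.load("pics/w2.npz");print("w2",hole("wrist",b["p"],b["K"],b["T"],(542,-230.5)))
t=np.load("pics/top1.npz");c=camera_params("top");print("top",hole("top",t["p"],np.array(c["K"]),np.array(c["extrinsics"]),(543,-228)))
E
```

```text
wrist (array([ 542.29951605, -230.50350279,    9.70607832]), 68, np.float64(0.23364556459609265))
wrist (array([ 542.26247124, -230.49034728,    9.69396512]), 68, np.float64(0.23336821363146765))
scene (array([ 541.82473588, -228.97823541,    9.38904184]), 72, np.float64(0.5114948121954619))
scene (array([ 541.89405746, -228.75374002,    9.34182611]), 72, np.float64(0.6055567591359168))
w2 (array([ 542.45696958, -230.47725076,    9.87148202]), 72, np.float64(0.19165789618911067))
top (array([-12355.32958325, -31498.88096267,  33834.75757919]), 10, np.float64(0.44884345582977403))
```

```bash
python3 -m jog '[[[-0.033,-0.01,0.1,0,0,0,0],[0,0,0.2,0,0,0,0],[0,0,0.3,0,0,0,0],[0,0,0.2,0,0,0,0],[0,0,0.1,0,0,0,0],[0,0,0,0,0,0,0],[0,0,0,0,0,0,0],[0,0,0,0,0,0,0]]]'
python3 look.py 6
python3 - <<'E'
from h import *
a=np.load("pics/w6.npz");s=np.load("pics/s6.npz");c=camera_params("scene")
print("wrist",hole("wrist",a["p"],a["K"],a["T"],(542.3,-230.5)))
print("scene",hole("scene",s["p"],np.array(c["K"]),np.array(c["extrinsics"]),(541.8,-229)))
E
```

```text
time: 16.38
tool_pos: [542.6, -230.8, 248.0]
tcp_rot: [179.9, 0.0, 94.0]
ft_force: [0.1, -0.2, -1.8]
finger_gap: 17.7
[ 542.6 -230.8  248. ] [179.9   0.   94. ] 17.727519007456333 [ 0.1 -0.2 -1.8]
(array([[ 542.5, -231.6,  130.2,   27. ,    8.6],
       [ 542.9, -231.7,  140.2,   31. ,    9.1],
       [ 542.9, -231.3,  150.2,   40. ,    8.7],
       [ 542.8, -231.5,  160.2,   38. ,    8.5],
       [ 542.5, -231.5,  170.2,   47. ,    8.9],
       [ 542.5, -231.4,  180.2,   59. ,    8.6],
       [ 542.8, -231.4,  190.2,   64. ,    8.8],
       [ 542.5, -231.4,  200.2,   65. ,    7.9],
       [ 542.5, -231.3,  210.2,   12. ,    4.7]]), np.float64(110.82766227600176))
(array([[ 540.7, -229.9,  130.2,   11. ,    7.2],
       [ 540.5, -228.5,  140.2,   14. ,    6.6],
       [ 540.2, -229. ,  150.2,   17. ,    8.6],
       [ 539.9, -229.2,  160.2,   17. ,    9.3],
       [ 540. , -229.6,  170.2,   13. ,    7.2],
       [ 539.3, -229.3,  180.2,   14. ,    7.3],
       [ 540.6, -228.8,  190.2,   18. ,    9.6],
       [ 541.5, -228.9,  200.2,   15. ,    7.3],
       [ 539.5, -229.2,  210.2,   14. ,    7.2],
       [ 540.2, -229.3,  220.2,   18. ,    9.2]]), np.float64(110.42645429630188))
(((537.1243896484375, -209.15362548828125), (80.95066833496094, 130.89295959472656), 13.21839427947998), np.float64(105.26880305246834), 6573) (((531.8383178710938, -186.544677734375), (25.44807243347168, 10.778237342834473), 14.239870071411133), np.float64(134.18329992908804), 375)
(((536.5186767578125, -206.81802368164062), (85.85003662109375, 131.82142639160156), 13.258384704589844), np.float64(104.95429376355696), 1018)
hole px [316.1 184.2]
wrist (array([ 542.14635195, -230.58874908,    9.99596072]), 65, np.float64(0.2318744952878049))
scene (array([ 542.12513599, -229.03821809,    9.74188159]), 68, np.float64(0.5253707286854903))
```

View pics/v6.png

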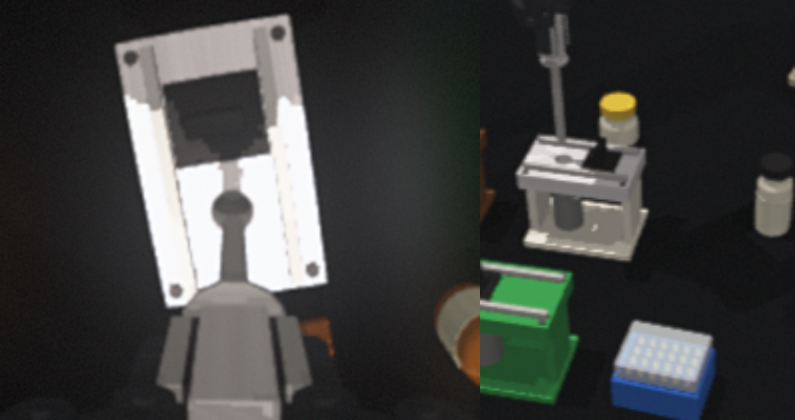

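```bash
python3 -m jog '[[[0.008,-0.003,0,0,0,0,0],[0,0,0.1,0,0,0,0],[0,0,0.2,0,0,0,0],[0,0,0.2,0,0,0,0],[0,0,0.2,0,0,0,0],[0,0,0.2,0,0,0,0],[0,0,0.1,0,0,0,0],[0,0,0,0,0,0,0],[0,0,0,0,0,0,0],[0,0,0,0,0,0,0]]]'
sed -i 's/^tip=.*/&\nprint("tip",tip)/' look.py
python3 look.py 7
python3 - <<'E'
from h import *
a=np.load("pics/w7.npz");s=np.load("pics/s7.npz");c=camera_params("scene")
print("wrist",hole("wrist",a["p"],a["K"],a["T"],(542.3,-230.5)))
print("scene",hole("scene",s["p"],np.array(c["K"]),np.array(c["extrinsics"]),(541.8,-229)))
W=wworld(a["d"],a["K"],a["T"]);S=W[200:330,280:350].reshape(-1,3);S=S[(np.hypot(S[:,0]-542.5,S[:,1]+230)<12)]
h,e=np.histogram(S[:,2],np.arange(185,265,2));print([(int(x),int(n)) for x,n in zip(e,h) if n])
E
```

```text
time: 17.73
tool_pos: [542.4, -230.4, 197.9]
tcp_rot: [180.0, 0.0, 94.0]
ft_force: [-0.5, -0.4, -1.8]
finger_gap: 17.0
[ 542.4 -230.4  197.9] [180.   0.  94.] 16.981964618741387 [-0.5 -0.4 -1.8]
tip 75.09958654146779
(array([[ 542.5, -231.3,  117. ,  108. ,   49.3],
       [ 542.5, -231. ,  127. ,   52. ,    8.3],
       [ 542.6, -230.9,  137. ,   58. ,    9. ],
       [ 542.6, -231. ,  147. ,   66. ,    8.6],
       [ 542.3, -231. ,  157. ,   35. ,    6.4]]), np.float64(99.5781304382582))
(array([[ 538. , -222.9,  117. ,   16. ,   19.2],
       [ 540.3, -228.2,  127. ,   14. ,    8.7],
       [ 541. , -228.3,  137. ,   14. ,    8.6],
       [ 542.1, -227.5,  147. ,   14. ,    7.5],
       [ 540.3, -228.5,  157. ,   15. ,    8.4],
       [ 541.2, -227.8,  167. ,   17. ,    9.3]]), np.float64(99.88311988322798))
(((537.1770629882812, -209.09939575195312), (80.9170150756836, 130.84466552734375), 13.042357444763184), np.float64(105.25700947335048), 8472) (((532.0176391601562, -186.6232452392578), (26.112890243530273, 10.556710243225098), 11.734965324401855), np.float64(134.0383335331176), 561)
(((536.0501708984375, -206.5081329345703), (87.12477111816406, 132.82437133789062), 14.750654220581055), np.float64(105.29332156128413), 1012)
hole px [316.4 199.7]
wrist (array([ 542.12924015, -230.39218575,    9.99827726]), 64, np.float64(0.2096138007573023))
scene (array([ 541.64275227, -229.39302012,    9.45764587]), 65, np.float64(0.6845537035737461))
[(187, 52), (189, 155), (191, 64), (193, 40), (195, 47), (197, 54), (199, 64), (201, 47), (203, 60), (205, 78), (207, 54), (209, 53), (211, 87), (213, 75), (215, 63), (217, 81), (219, 93), (221, 77), (223, 76), (225, 101), (227, 96), (229, 93), (231, 123), (233, 130), (235, 272), (237, 573), (239, 1163), (241, 39), (243, 67), (245, 23), (251, 5), (261, 8)]
```

View pics/v7.png

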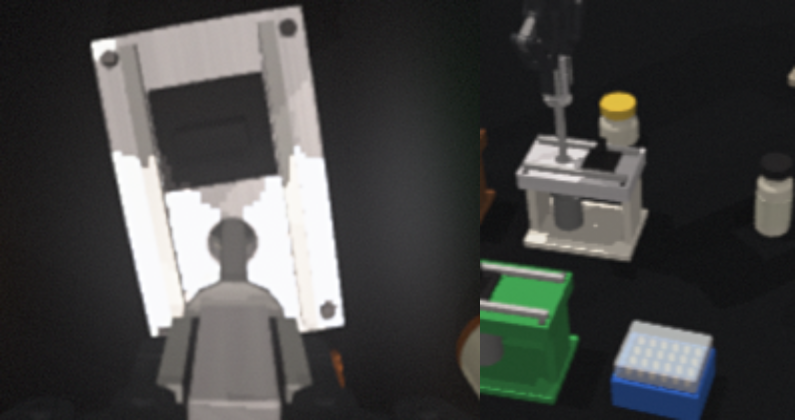

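The rod is inside the hole and centred to within about 1 mm. The wrist view says to move +0.3 mm in y, the scene view about −1 mm, so I'm leaving it. Head-top and flange heights confirm the tip offset. Now the final descent of 41.6 mm.

```bash
python3 -m jog '[[[0,-0.004,0.1,0,0,0,0],[0,0,0.2,0,0,0,0],[0,0,0.2,0,0,0,0],[0,0,0.2,0,0,0,0],[0,0,0.13,0,0,0,0],[0,0,0,0,0,0,0],[0,0,0,0,0,0,0],[0,0,0,0,0,0,0],[0,0,0,0,0,0,0]]]'
python3 look.py 8
python3 - <<'E'
from h import *
from bench import telemetry
a=np.load("pics/w8.npz");print("wrist",hole("wrist",a["p"],a["K"],a["T"],(542.3,-230.5)))
s=telemetry.sense();print(s["time"],abs(s["qd"]).max(),s["wrist_torque"])
E
```

```text
time: 18.95
tool_pos: [542.1, -230.4, 156.2]
tcp_rot: [180.0, 0.0, 94.0]
ft_force: [0.3, 0.1, -1.6]
finger_gap: 17.3
[ 542.1 -230.4  156.2] [180.   0.  94.] 17.26381640964971 [ 0.3  0.1 -1.6]
tip 33.429102682617426
(array([[ 542.1, -230.9,  117. ,  118. ,   49. ]]), np.float64(99.56625052251695))
(array([[ 539.3, -225.4,  117. ,   15. ,   13.5],
       [ 539.3, -228.2,  127. ,   13. ,    7.6]]), np.float64(98.96364725260133))
(((536.9815063476562, -209.25363159179688), (80.84609985351562, 131.0381622314453), 13.275002479553223), np.float64(105.27182392715541), 10786) (((531.6278076171875, -186.434326171875), (26.18803596496582, 10.522388458251953), 12.170280456542969), np.float64(134.05897660159835), 901)
(((536.3111572265625, -205.94735717773438), (86.47505950927734, 131.29531860351562), 13.848897933959961), np.float64(105.13615128153481), 1009)
hole px [316.9 217.6]
wrist (array([ 541.93776475, -230.41268706,   10.26257949]), 47, np.float64(0.24980568008617965))
19.05 0.2236220261920318 [ 0.01053196 -0.03003233  0.02490845]
```

View pics/v8.png

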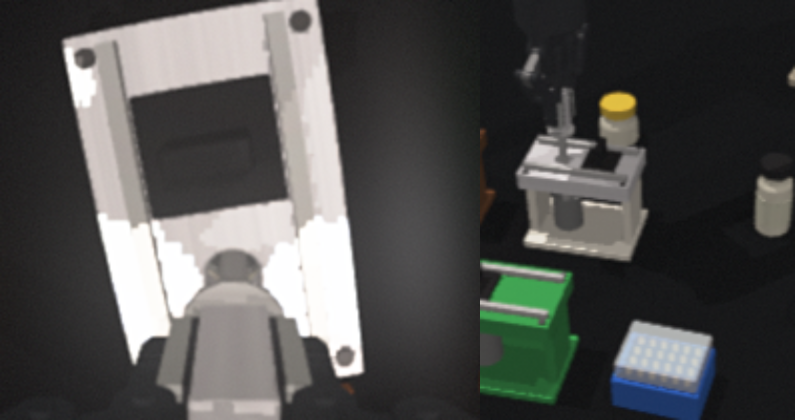

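The shutter is open, and the rod is in the hole with its flange clear. The only force is about the rod's own weight, and the arm is still. I'm handing in.

```bash
python3 -c "
from bench import job;print(job.hand_in())"
```

```text
the job is handed in; nothing more can be done
None
```

I slid the shutter fully open, carried the check rod over from the rack and lowered it through the guide hole. I handed in at about 19 s with the rod still held there; no verdict was reported.

- **Shutter:** it moved about 42.5 mm and stopped dead at the end stop, with the push rising to 13 N. The wrist camera still showed it open at the end.
- **Depth:** the tip is at about z = 33.4 mm by calculation from the tool height, against 33.5 mm for halfway down the cup. The head-top and flange heights, checked 42 mm higher up, agreed with that to about 1 mm.
- **Upright and still:** before insertion the shaft was vertical to within about 0.5 mm over 80 mm. The joints were at rest.
- **Contact:** the wrist force stayed at about the rod's own weight through the lowering, with no sign of the rod touching the station.
- **Centring:** the wrist camera puts the rod within about 0.5 mm of the hole's centre. The scene camera is coarser here and differed from it by up to about 2 mm, so true centring is probably within 1–1.5 mm; the hole leaves 5 mm all round.
- **Other items:** I did not compare before-and-after positions for the other tools and bench items; nothing looked disturbed in the pictures taken along the way.

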